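# Close the nut chopper and hold its dial on pulse

## Task

The hazelnuts are already in the chopper's bowl. Close it: set the lid on the bowl, fully down, with its tongue in the slot of the motor housing's black column, then stand the pusher in the lid's feed tube until its cap rests on the tube. Only when both are home, turn the dial clockwise from off past the clicks 1 and 2 as far as it goes, to pulse, which springs back if released, and finish while still holding the dial there; leave the salt shaker, the spice jar and the small glass where they stand.

Things in the scene. Friction and masses are not known exactly. Their poses are not given: they have to be found in the camera images.
- chopper: Compact food chopper, fixed: black plinth 170 x 306 mm; at own -y a light metal motor housing 160 x 130 mm, its deck 130 mm up, with the dial; at own +y a clear bowl of hazelnuts, outer diameter 124, inner 116 mm; between them a black column with a slot. Origin: on the counter under the middle, z up, front to -x. Bowl axis at own (0, 0.080), dial axis at own (0, -0.085).
- bowl_rim (a point): Centre of the bowl's mouth at rim height, 115 mm above the counter. Axes as the chopper's.
- slot (a point): Where lid_tab lies when the lid is home: 106 mm up, 76 mm from the bowl's axis towards the chopper's own -y. The slot in the black column's top is 26 mm wide along own x, open at the top and towards the bowl, floor 100 mm, top 128 mm up. The tongue is 20 mm wide.
- lid: Grey round lid, loose, plug down. Plug 105 mm wide, 12 mm tall (4 mm play in bowl); flange 130 mm wide from 12 to 17 mm; feed tube on its axis, outer 48, inner 40 mm, to 59 mm: grip this. Tongue 20 mm wide, 69 to 86 mm out at own -y, hangs 9 mm below the flange. Origin: centre of the plug's underside, z up. Home: on the bowl's axis, origin 103 mm above the counter, axes as the chopper's. 150 g.
- lid_tab (a point): Point under the lid's tongue, 76 mm from the lid's axis towards its own -y, 3 mm above the lid's origin.
- feed_mouth (a point): Centre of the top of the lid's feed tube, 59 mm above the lid's origin; the tube is open right through.
- pusher: Grey pusher, loose, stands upright: round shaft 36 mm wide with chamfered foot, 44 mm long; then a cap 49 mm wide, 5 mm thick; on top a round grip 32 mm wide, from 49 to 72 mm above the origin. Origin: centre of the foot, z up. Home, the cap rests on the feed tube and the origin is 44 mm below feed_mouth. About 60 g.
- dial (a joint): Dial angle in rad, clockwise from above: 0 off (start); click 1 at 0.47 and click 2 at 0.98 stay when released; then pulse, at the stop of 1.42 (counts from 1.30), which springs back to click 2 if released. Turning takes up to 0.06 N m as far as click 2; in pulse it pushes back with about 0.08 N m.
- dial_grip (a point): Point on the dial's upright axis, 154 mm above the counter, 24 mm above the deck. Black dial: skirt 54 mm wide, 7 mm tall; on it an upright grip bar 50 mm long, 13 mm thick, from 7 to 35 mm above the deck, white pointer line at one end. At off the pointer looks 0.70 rad anticlockwise from the chopper's own +x. The point turns with the dial; its axes are the chopper's at off.
- salt_shaker: Bystander, loose: glass salt shaker with metal cap, diameter 44, 90 mm tall; origin under its centre.
- spice_jar: Bystander, loose: glass spice jar with a screw cap, diameter 45, 106 mm tall; origin under its centre.
- glass: Bystander, loose: small clear empty glass, diameter 50, 62 mm tall; origin under its centre.
There are look-alikes about, which are no part of the job. Leave any purple look-alike of the pusher alone.

How it is judged (in metres and radians):
On the way, in this order (a step that is already met when the one before it is completed fails the run):
1. the lid is home on the bowl, tongue in the slot (distance between lid_tab and slot below 0.007 m and z of lid in the frame of bowl_rim below -0.0095 m and angle between lid's own z axis and vertical below 0.05 rad), for 0.2 s.
2. the pusher is home in the feed tube of the seated lid (distance between lid_tab and slot below 0.007 m and horizontal distance between pusher and feed_mouth below 0.006 m and z of pusher in the frame of feed_mouth below -0.041 m and angle between pusher's own z axis and vertical below 0.1 rad), for 0.2 s.
3. the dial is in pulse and the fingers hold it (value of joint dial above 1.3 rad and contact force between the fingers and dial above 0.5 N), for 0.2 s.
At the end, for the whole second after the job is handed in: The fingers hold the dial (over 0.5 N) beyond 1.30 rad through the last second; the lid is level on the rim within 2.5 mm, tongue point within 7 mm of its place in the slot; the pusher stands in the tube, cap within 3 mm of it; both at rest (all of step 2 and all of step 3 and z of lid in the frame of bowl_rim below -0.0095 m and angle between lid's own z axis and vertical below 0.05 rad and linear speed of each of lid, pusher below 0.02 m/s); the arm keeps its last pose, push and grip.
It fails at once if the dial is turned from off before lid and pusher are home (value of joint dial above 0.25 rad and (distance between lid_tab and slot above 0.01 m or distance between pusher and feed_mouth above 0.05 m)).
It fails at once if the salt shaker, spice jar or glass is moved by more than 20 mm (distance of any of salt_shaker, spice_jar, glass from where it was at the start of the episode above 0.02 m).
It also fails if it takes over 72 s, if anything falls off the work surface, if the arm or the gripper's body presses on something with over 40 N, if the wrist force passes 120 N, or if a joint passes its speed limit or range.

## Robot

A 6-joint arm with a two-finger parallel gripper is mounted at the origin on a cart in front of the work surface, level with it; the furniture and walls round the work are solid. World frame = base frame: x ahead of the robot, y to its left, z up, the work surface at z = 0. Lengths are in m, angles in degrees, forces in N, time in s.
With the tool pointing down it reaches from about 0.4 to 0.825 m from the base axis. Payload 7 kg.
Tool frame: the origin (TCP) lies at the very end of the fingers, on their centre line; the grasp point (between the pads) lies 19 mm behind it (ctrl.hold_point_z is the distance from the TCP to the grasp point, in m); z points along the fingers, y is the line along which they close (so a half turn about z gives the same grasp; the last joint's range is limited). The gripper opens to 88 mm and grips with 3 to 60 N. Pads are 19 mm wide; open, the fingers measure 130 mm over their backs; the gripper's body (78 mm by 193 mm) begins 47 mm behind the grasp point.
Start: joints at [86.58, 20.546, 0.682, 0, -70.136, -16.507], TCP at [0.23, 0.635, 0.227] pointing down, gripper open.
Joint ranges: [-176.03, 176.03], [-82.01, 121.73], [-58.28, 71.71], [-173.87, 95.51], [-174.79, -0.11], [-173.66, 173.66]. Speed limits (degrees/s): [136.94, 136.94, 172.46, 180, 180, 180].

## Interface

Orientations are given as [roll, pitch, yaw] about the fixed x, y, z axes, in that order (R = Rz(yaw) Ry(pitch) Rx(roll)).
In Python, from plant import sensors, viewer, workorder, ctrl gives the robot as it stands.
- The arm moves only by the shell command python3 -m pendant 'ROWS'. ROWS is JSON, a list of rows, each a list of 3 entries, a list of its own where there are three numbers: the opening, from -1 (shut) to 1 (fully open), so that 0 is half open, then the shift along the tool's x, y, z in m, then the turn, a rotation vector about the tool's x, y, z in degrees. A call has 1 to 10 rows; each row is the pose to reach, as a shift and turn from the pose commanded when the call began, along the tool's axes at that moment; what a row does not reach only later rows make up. A row lasts 1/12 s, in which the tool goes at most 41.7 mm and 7.16 degrees, less where a joint would pass 70% of its speed; a pose out of reach is approached as far as the arm can. A call with a gripper value outside its range is refused whole. The fingers move at their own pace and stop on an object; the grip force is fixed at half the most. Time passes only in rows, so rows that repeat a pose let the fingers close. It gives the time, the measured TCP pose, the force, the opening and the grip force at its end, in the units of the state.
- sensors.get_obs(): the state, without advancing time (a new reading comes with each control period).
- viewer.snapshot(name): name is "scene" or "side" or "wrist"; returns the picture (384x512x3 uint8, red, green, blue); there is no depth.
- viewer.camera_params(name): a dict with "fx", "fy", "cx", "cy" (pixels), "dist" ([k1, k2, p1, p2, k3] as OpenCV has them; the pictures are not rectified), "extrinsics" (4x4, takes a point from world to camera coordinates). Camera axes: x right, y up, looking along -z (the intrinsics and any distortion apply to the point x, -y, -z); pixel columns grow to the right and rows downward; lengths in m; the calibration is good to about 2 mm. A picture is of the moment at which its call begins: read the wrist's pose just before it. camera_params takes no time and is no camera call; for the wrist camera it gives the pose at the moment of the call.
- workorder.close_job(): hands the job in; it is judged then, once.
The state is a dict: "clock": time; "joint_pos": joint angles; "qvel": joint speeds; "tau": joint torques, N m; "tool_pos": TCP position; "orientation": TCP orientation; "force": force on the tool from outside, world axes, zero at the start; "moment": the same for the moment, N m; "opening": finger opening in m; "gripper_force": force on a finger pad.
Only numpy, scipy, OpenCV 4.12 (cv2) and the standard library are available. Lean on these libraries where they do the work, as an engineer would, in place of code of your own. Each camera call takes 0.05 s, during which the arm holds its last target. There are 200 camera calls.

## Working session

There is one attempt and no reset: what is moved stays moved. The work goes in short steps, Python scripts to look and compute and a shell command to move; the robot and the scene stay as the last step left them, time stands still between calls to the robot, and variables do not carry over. Pictures are saved under pics/ and viewed, at most 11 in all, crops included, and the job is handed in when it is done.

```bash
mkdir -p pics; ls
cat > h.py <<'E'
import numpy as np, cv2
from plant import sensors, viewer, workorder, ctrl
def snap(n,f):
    p=viewer.camera_params(n); im=np.asarray(viewer.snapshot(n)); np.savez('pics/'+f+'.npz',im=im,**{k:np.array(v) for k,v in p.items()})
    cv2.imwrite('pics/'+f+'.png',cv2.resize(im[:,:,::-1],(800,600),interpolation=cv2.INTER_CUBIC)); return im
def ray(f,uv):
    d=np.load('pics/'+f+'.npz'); K=np.array([[d['fx'],0,d['cx']],[0,d['fy'],d['cy']],[0,0,1]],float)
    x=cv2.undistortPoints(np.array([[uv]],float),K,d['dist'].astype(float))[0,0]
    E=d['extrinsics']; R=E[:3,:3]; return -R.T@E[:3,3], R.T@np.array([x[0],-x[1],-1])
def at(f,uv,z):
    c,v=ray(f,uv); return c+v*(z-c[2])/v[2]
def tri(a,ua,b,ub):
    c1,v1=ray(a,ua);c2,v2=ray(b,ub); s=np.linalg.lstsq(np.c_[v1,-v2],c2-c1,rcond=None)[0]
    p,q=c1+s[0]*v1,c2+s[1]*v2; return (p+q)/2,np.linalg.norm(p-q)
def proj(f,P):
    d=np.load('pics/'+f+'.npz'); K=np.array([[d['fx'],0,d['cx']],[0,d['fy'],d['cy']],[0,0,1]],float)
    E=d['extrinsics']; p=(E[:3,:3]@np.atleast_2d(P).T+E[:3,3:]).T*[1,-1,-1]
    return cv2.projectPoints(p,np.zeros(3),np.zeros(3),K,d['dist'].astype(float))[0][:,0]
E
python3 - <<'E'
from h import *
for n in ("scene","side","wrist"): snap(n,n+"0")
o=sensors.get_obs(); print(o); 
for n in ("scene","side","wrist"): 
    c,v=ray(n+"0",(256,192)); print(n,c.round(3),v.round(3))
E
```

```text
pics
{'clock': 0.15, 'joint_pos': array([ 8.65795986e+01,  2.05821213e+01,  6.45267762e-01, -1.56408039e-02,
       -7.01371578e+01, -1.65087201e+01]), 'qvel': array([ 0.06152328, -0.15313311,  0.06013016,  0.06264904,  0.04090407,
       -0.08309974]), 'tau': array([-1.32559493e-03, -5.83276999e+01,  2.93292975e+01,  7.00128391e+00,
        8.74028978e-03, -1.18376634e-04]), 'tool_pos': array([0.22995082, 0.63421248, 0.22582923]), 'orientation': array([ 1.79924861e+02, -6.93403048e-03, -1.99344407e+01]), 'force': array([-0.81862998,  0.35760084, -0.23824246]), 'moment': array([-0.01897741, -0.01982025,  0.03520108]), 'gripper_force': 0.0, 'opening': 0.08768353956878314}
scene [0.05  0.766 1.174] [ 0.368 -0.557 -0.745]
side [ 0.368 -1.292  1.07 ] [ 0.126  0.783 -0.609]
wrist [0.291 0.614 0.384] [-0.227  0.069 -0.972]
```

View pics/scene0.png

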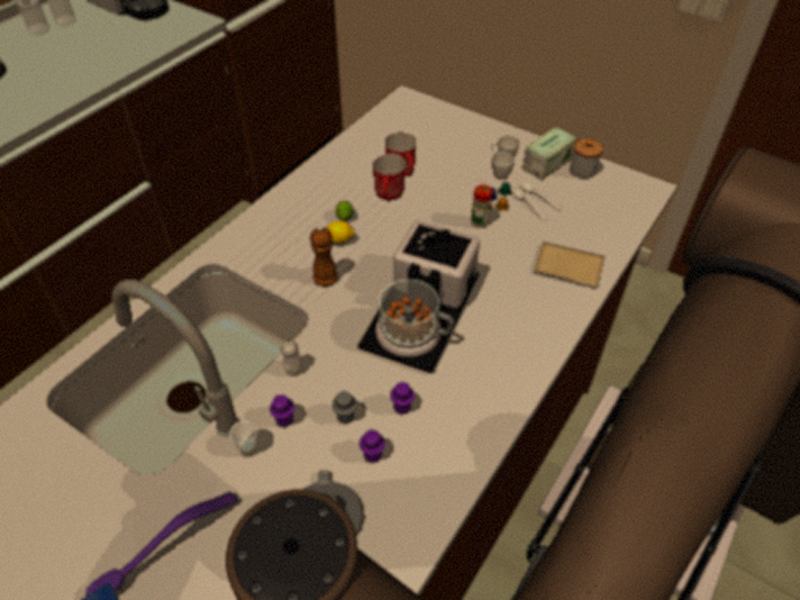

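View pics/side0.png

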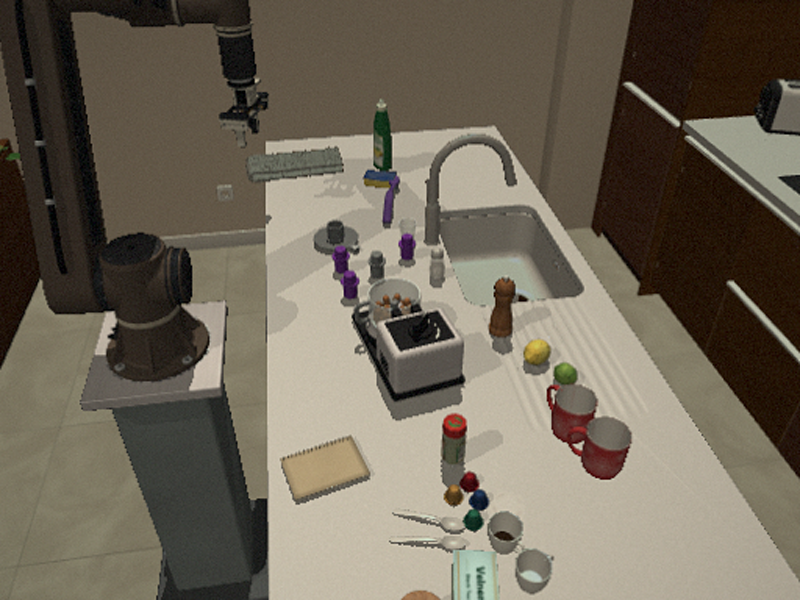

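The scene and side pictures show these, in 800-px pixels:

| Item | Scene | Side |
|---|---|---|
| Grey pusher | (345,395) | (376,254) |
| Lid | hidden by the arm | tube top (336,224) |
| Bowl | (409,297) | (394,290) |
| Deck with dial | (440,245) | (424,328) |
| Salt shaker | (291,345) | (437,250) |
| Glass | (243,437) | (407,228) |
| Spice jar | – | (454,440) |

Run:
```python
from h import *
s=1.5625
T=lambda a,b: print([x.round(3) if hasattr(x,'round') else x for x in tri('scene0',np.array(a)/s,'side0',np.array(b)/s)])
T((345,393),(376,253)) # pusher top z .072
T((409,298),(394,292)) # bowl rim
T((435,370),(354,312)) # plinth corner? 
A=lambda f,p,z: print(f,p,at(f,np.array(p)/s,z).round(3))
A('side0',(336,224),.059);A('side0',(437,250),.09);A('side0',(407,223),.062);A('side0',(454,420),.106)
A('scene0',(291,345),.09);A('scene0',(480,190),.106)
A('scene0',(360,343),.01);A('scene0',(437,369),.01);A('scene0',(488,265),.01)
A('side0',(354,312),.01);A('side0',(395,395),.01);A('side0',(463,378),.01)
for p in ((402,241),(480,241),(468,292)):A('scene0',p,.13)
for p in ((378,330),(455,312),(463,340),(388,358)):A('side0',p,.13)
for p in ((282,400),(402,388),(372,436)):A('scene0',p,.072)
i=np.load('pics/side0.npz')['im'];c=i[130:265,190:310];cv2.imwrite('pics/c1.png',cv2.resize(c[:,:,::-1],(533,600),interpolation=cv2.INTER_CUBIC))
```

```text
[array([0.545, 0.197, 0.075]), np.float64(0.004)]
[array([ 0.557, -0.037,  0.119]), np.float64(0.003)]
[array([0.46 , 0.023, 0.022]), np.float64(0.011)]
side0 (336, 224) [0.454 0.385 0.059]
side0 (437, 250) [0.699 0.162 0.09 ]
side0 (407, 223) [0.653 0.353 0.062]
side0 (454, 420) [ 0.608 -0.434  0.106]
scene0 (291, 345) [0.696 0.174 0.09 ]
scene0 (480, 190) [ 0.615 -0.433  0.106]
scene0 (360, 343) [0.627 0.044 0.01 ]
scene0 (437, 369) [0.456 0.011 0.01 ]
scene0 (488, 265) [ 0.515 -0.311  0.01 ]
side0 (354, 312) [0.466 0.041 0.01 ]
side0 (395, 395) [ 0.523 -0.258  0.01 ]
side0 (463, 378) [ 0.679 -0.231  0.01 ]
scene0 (402, 241) [ 0.657 -0.16   0.13 ]
scene0 (480, 241) [ 0.517 -0.255  0.13 ]
scene0 (468, 292) [ 0.464 -0.11   0.13 ]
side0 (378, 330) [ 0.499 -0.18   0.13 ]
side0 (455, 312) [ 0.674 -0.146  0.13 ]
side0 (463, 340) [ 0.67  -0.241  0.13 ]
side0 (388, 358) [ 0.507 -0.27   0.13 ]
scene0 (282, 400) [0.637 0.274 0.072]
scene0 (402, 388) [0.466 0.126 0.072]
scene0 (372, 436) [0.453 0.242 0.072]
```

View pics/wrist0.png

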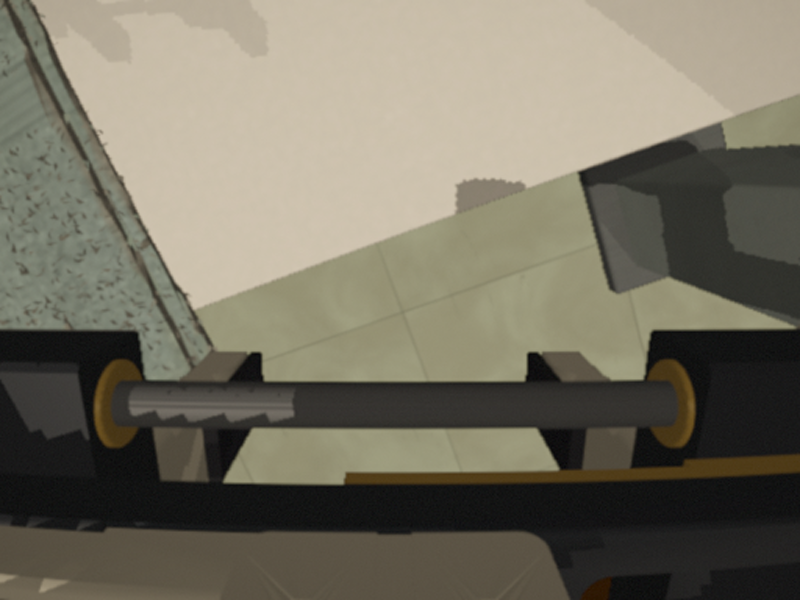

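View pics/c1.png

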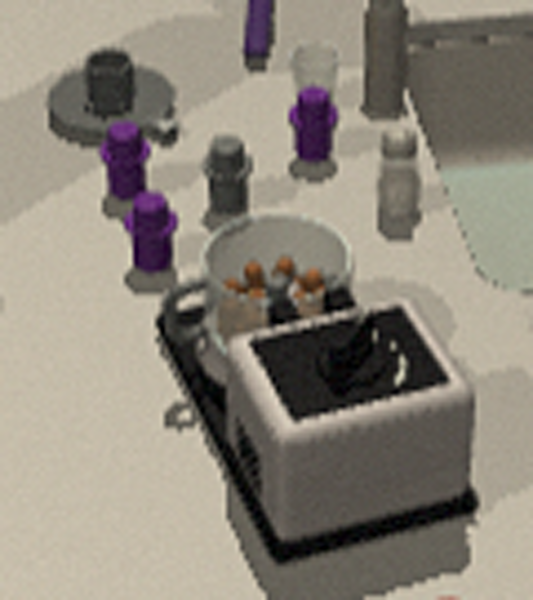

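Run:
```python
from h import *
s=1.5625
d=np.load('pics/wrist0.npz');print(d['extrinsics'].round(3),d['fx'])
for p in ((400,100),(400,200),(100,100),(700,100)): print(at('wrist0',np.array(p)/s,.05).round(3))
print(at('side0',(227.1,158.8),.012), at('scene0',np.array((325,476))/s,.015),'side centre',at('side0',(190+112/4.44,130+106/4.44),.017))
```

```text
[[-0.342 -0.94   0.001  0.676]
 [ 0.911 -0.332 -0.245  0.033]
 [ 0.23  -0.083  0.97  -0.389]
 [ 0.     0.     0.     1.   ]] 325.0221068594998
[0.333 0.593 0.05 ]
[0.275 0.615 0.05 ]
[0.403 0.774 0.05 ]
[0.271 0.409 0.05 ]
[0.49939777 0.3243386  0.012     ] [0.49658726 0.32995032 0.015     ] side centre [0.45101094 0.36498519 0.017     ]
```

```bash
python3 -m pendant '[[1,[0.225,0.134,-0.03],[0,0,25]],[1,[0.225,0.134,-0.03],[0,0,25]],[1,[0.225,0.134,-0.03],[0,0,25]],[1,[0.225,0.134,-0.03],[0,0,25]],[1,[0.225,0.134,-0.03],[0,0,25]],[1,[0.225,0.134,-0.03],[0,0,25]],[1,[0.225,0.134,-0.03],[0,0,25]],[1,[0.225,0.134,-0.03],[0,0,25]],[1,[0.225,0.134,-0.03],[0,0,25]],[1,[0.225,0.134,-0.03],[0,0,25]]]'; python3 -c "
from h import *
snap('wrist','wrist1');print(sensors.get_obs()['tool_pos'],sensors.get_obs()['orientation'])"
```

```text
clock: 0.98
tool_pos: [0.3957, 0.4322, 0.2563]
orientation: [180.0, 0.0, -44.9]
force: [0.1, -0.2, -0.0]
opening: 0.0875
gripper_force: 0.0
[0.39540501 0.43245965 0.25615754] [ 1.79969200e+02 -4.57785337e-04 -4.48923337e+01]
```

View pics/wrist1.png

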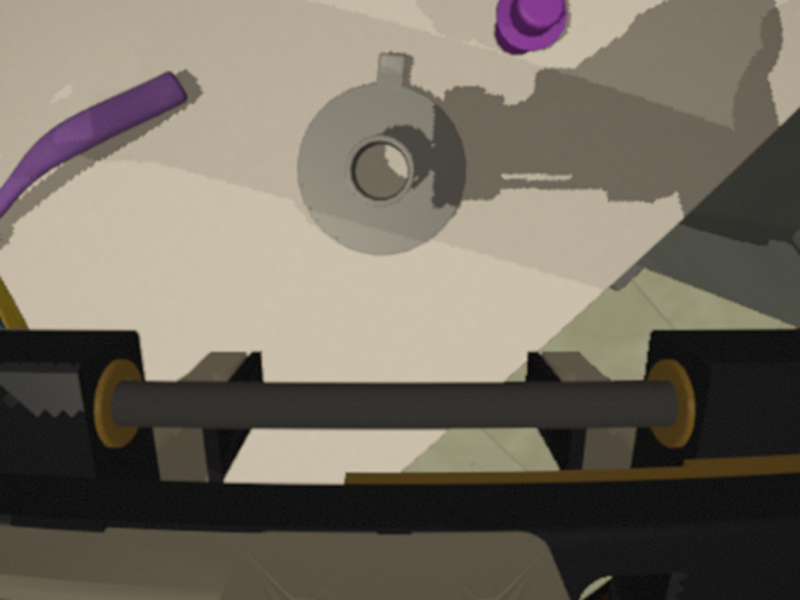

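The wrist picture shows the lid from above: flange from x 297 to 466 and y 82 to 255, tube mouth centred at (382,168), tongue tip edge centred at (396,56).

Run:
```python
from h import *
s=1.5625; f='wrist1'
A=lambda p,z: at(f,np.array(p)/s,z)
e=[A(p,.017) for p in ((297,168),(466,168),(382,82),(382,255))]
print('flange',np.round(e,4)[:,:2],(e[0]+e[1])/2,(e[2]+e[3])/2,np.linalg.norm(e[0]-e[1]),np.linalg.norm(e[2]-e[3]))
m=A((382,168),.059);print('mouth',m)
t=A((396,55),.017);c=(e[0]+e[1])/4+(e[2]+e[3])/4
v=t-c;print('tongue',t,np.linalg.norm(v),np.degrees(np.arctan2(v[1],v[0])))
o=sensors.get_obs();y=np.radians(o['orientation'][2]);
for g in (c,m):
  w=g[:2]-o['tool_pos'][:2];print('tool shift',w@[np.cos(y),np.sin(y)],w@[np.sin(y),-np.cos(y)])
```

```text
flange [[0.498  0.435 ]
 [0.4067 0.3439]
 [0.4958 0.3449]
 [0.4048 0.4369]] [0.45234069 0.3894614  0.017     ] [0.45030249 0.39092316 0.017     ] 0.1290226428008786 0.12939063522716063
mouth [0.4507116  0.38914158 0.059     ]
tongue [0.50198593 0.32414715 0.017     ] 0.08323961923731701 -52.507578451734034
tool shift 0.06944455062532169 -0.009520980230439145
tool shift 0.06975397293076975 -0.008346106994727237
```

```bash
python3 -m pendant '[[1,[0.035,-0.0045,0.02],[0,0,4]],[1,[0.07,-0.009,0.04],[0,0,7.5]],[1,[0.07,-0.009,0.08],[0,0,7.5]],[1,[0.07,-0.009,0.12],[0,0,7.5]],[1,[0.07,-0.009,0.16],[0,0,7.5]],[1,[0.07,-0.009,0.2],[0,0,7.5]],[1,[0.07,-0.009,0.226],[0,0,7.5]],[1,[0.07,-0.009,0.226],[0,0,7.5]],[0,[0.07,-0.009,0.226],[0,0,7.5]],[-1,[0.07,-0.009,0.226],[0,0,7.5]]]' && python3 -m pendant '[[-1,[0,0,0],[0,0,0]],[-1,[0,0,0],[0,0,0]],[-1,[0,0,0],[0,0,0]],[-1,[0,0,0],[0,0,0]],[-1,[0,0,0],[0,0,0]],[-1,[0,0,0],[0,0,0]]]'
```

```text
clock: 1.87
tool_pos: [0.4523, 0.3905, 0.032]
orientation: [-179.9, 0.0, -52.3]
force: [-0.1, 0.1, 1.2]
opening: 0.0794
gripper_force: 0.0
clock: 2.37
tool_pos: [0.4521, 0.3892, 0.0314]
orientation: [-179.9, 0.0, -52.4]
force: [-1.5, -0.9, 4.2]
opening: 0.0466
gripper_force: 30.0
```

```bash
python3 -m pendant '[[-1,[0,0,-0.02],[0,0,0]],[-1,[0,0,-0.06],[0,0,0]],[-1,[0,0,-0.1],[0,0,0]],[-1,[0,0,-0.14],[0,0,0]],[-1,[0.02,0.01,-0.17],[0,0,4]],[-1,[0.05,0.02,-0.2],[0,0,8]],[-1,[0.08,0.035,-0.22],[0,0,14]],[-1,[0.115,0.05,-0.24],[0,0,20]],[-1,[0.15,0.065,-0.25],[0,0,27]],[-1,[0.19,0.08,-0.25],[0,0,27]]]' && python3 -m pendant '[[-1,[0.042,0,0],[0,0,0]],[-1,[0.084,0,0],[0,0,0]],[-1,[0.105,0,0],[0,0,0]],[-1,[0.105,0,0],[0,0,0]],[-1,[0.105,0,0],[0,0,0]]]'; python3 -c "
from h import *
snap('wrist','wrist2');print(sensors.get_obs()['tool_pos'],sensors.get_obs()['orientation'])"
```

```text
clock: 3.2
tool_pos: [0.5046, 0.1895, 0.2835]
orientation: [-179.8, 0.1, -79.8]
force: [0.9, 0.8, -2.9]
opening: 0.0468
gripper_force: 30.0
clock: 3.62
tool_pos: [0.523, 0.0858, 0.2802]
orientation: [180.0, 0.0, -79.6]
force: [-0.0, 0.8, -1.7]
opening: 0.0466
gripper_force: 30.0
[0.52298163 0.08675976 0.28021094] [ 1.79963335e+02  1.43395803e-02 -7.95212253e+01]
```

View pics/wrist2.png

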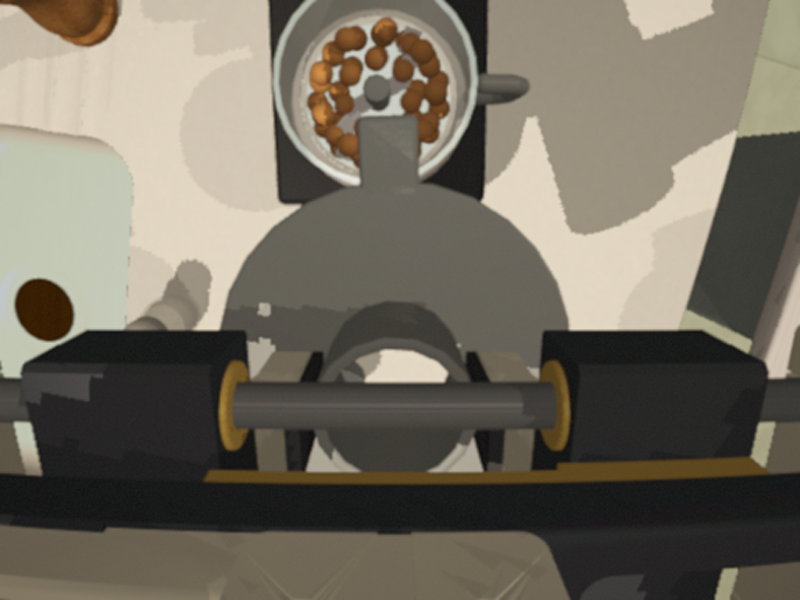

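The held lid's tongue points straight up the image, tip centre (389,118). The bowl rim spans x 275–479 around row 85, with its top cut off. I'll raise the arm to see the whole chopper.

```bash
python3 -m pendant '[[-1,[0,0,-0.04],[0,0,0]],[-1,[0,0,-0.08],[0,0,0]],[-1,[0,0,-0.12],[0,0,0]],[-1,[0,0,-0.15],[0,0,0]],[-1,[0,0,-0.15],[0,0,0]],[-1,[0,0,-0.15],[0,0,0]]]'; python3 -c "
from h import *
i=snap('wrist','wrist3');print(sensors.get_obs()['tool_pos'],sensors.get_obs()['orientation'])
c=i[0:150,130:330];cv2.imwrite('pics/c3.png',cv2.resize(c[:,:,::-1],(800,600),interpolation=cv2.INTER_CUBIC))"
```

```text
clock: 4.17
tool_pos: [0.5236, 0.0888, 0.4322]
orientation: [-179.8, 0.1, -79.3]
force: [0.2, -0.0, -3.9]
opening: 0.0465
gripper_force: 30.0
[0.52295569 0.0885776  0.43026002] [ 1.79996882e+02  5.22843335e-02 -7.93377830e+01]
```

View pics/c3.png

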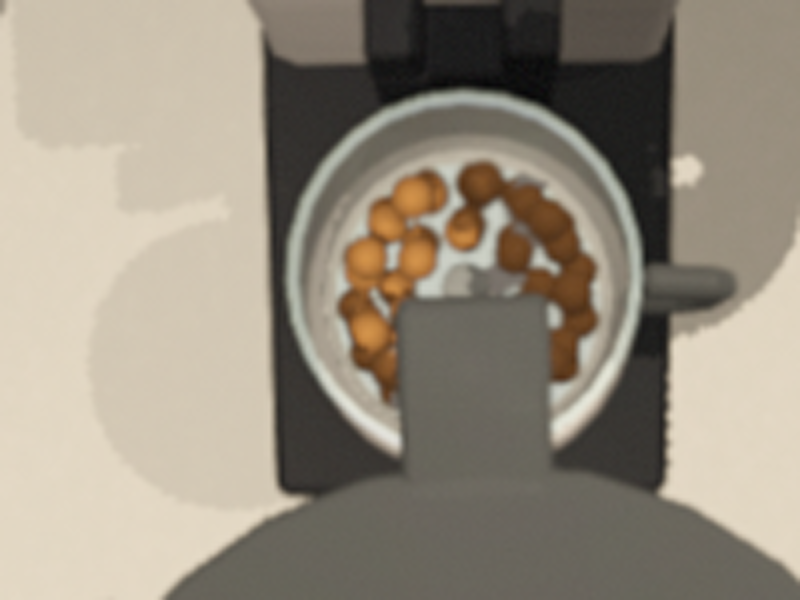

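Crop c3 (×4, offset 130,0): bowl rim at left (287,280), right (642,280) and top (465,89). The column's slot runs between x≈418 and 503 at row ~20. Plinth edges run (265,60)–(280,490) and (672,60)–(663,490). Tongue tip corners are at (400,300) and (548,300).

Run:
```python
from h import *
f='wrist3'
A=lambda p,z: at(f,np.array(p)/4+[130,0],z)
l,r,t=[A(p,.115)[:2] for p in ((287,280),(642,280),(465,89))]
d=np.linalg.norm(l-r); 
# circle through 3 points
M=2*np.array([r-l,t-l]); c=np.linalg.solve(M,[r@r-l@l,t@t-l@l]);print('bowl',c,'diam',2*np.linalg.norm(c-l),d)
s1,s2=A((418,20),.128),A((503,20),.128);print('slot w',np.linalg.norm(s1-s2)); sc=(s1+s2)[:2]/2
v=sc-c;print('slot',sc,np.linalg.norm(v),'yaw',np.degrees(np.arctan2(v[1],v[0]))+90)
for a,b in (((265,60),(280,490)),((672,60),(663,490))):
  a,b=A(a,.012),A(b,.012);w=a-b;print('edge yaw',np.degrees(np.arctan2(w[1],w[0]))+90,a,b)
o=sensors.get_obs()
# lid in hand: flange top z = TCP-.0315+.017
z=o['tool_pos'][2]-.0145
for dz in (0,):
  a,b=A((400,300),z),A((548,300),z);m=(a+b)[:2]/2;print('tongue tip',m,'w',np.linalg.norm(a-b))
  w=m-o['tool_pos'][:2];print(np.linalg.norm(w),'lid yaw if on axis',np.degrees(np.arctan2(w[1],w[0]))+90)
  w=(b-a);print('tip edge yaw',np.degrees(np.arctan2(w[1],w[0])))
  a,b=A((408,470),z),A((549,470),z);k=(a+b)[:2]/2;w=m-k;print('tongue dir yaw',np.degrees(np.arctan2(w[1],w[0]))+90)
```

```text
bowl [ 0.55467297 -0.03097965] diam 0.12385824681875299 0.12384452198057141
slot w 0.02796952783726567
slot [ 0.57020002 -0.10991221] 0.08044525278486016 yaw 11.128723637403539
edge yaw 11.012676980617925 [ 0.65612488 -0.11434123  0.012     ] [0.6223492  0.05921456 0.012     ]
edge yaw 10.70551401526697 [ 0.49043352 -0.14490332  0.012     ] [0.45764721 0.02852181 0.012     ]
tongue tip [0.5400789  0.00756196] w 0.019014468779940757
0.08280542880163781 lid yaw if on axis 11.934217931883879
tip edge yaw -169.4759314791723
tongue dir yaw 12.038615861363354
```

```bash
python3 -m pendant '[[-1,[0.03,-0.002,0.02],[0,0,0.9]],[-1,[0.062,-0.004,0.04],[0,0,0.9]],[-1,[0.094,-0.007,0.06],[0,0,0.9]],[-1,[0.1234,-0.0091,0.08],[0,0,0.9]],[-1,[0.1234,-0.0091,0.12],[0,0,0.9]],[-1,[0.1234,-0.0091,0.16],[0,0,0.9]],[-1,[0.1234,-0.0091,0.2],[0,0,0.9]],[-1,[0.1234,-0.0091,0.235],[0,0,0.9]],[-1,[0.1234,-0.0091,0.255],[0,0,0.9]],[-1,[0.1234,-0.0091,0.255],[0,0,0.9]]]' && python3 -m pendant '[[-1,[0,0,0],[0,0,0]],[-1,[0,0,0],[0,0,0]],[-1,[0,0,0],[0,0,0]]]'
```

```text
clock: 5.05
tool_pos: [0.5502, -0.0325, 0.1688]
orientation: [179.3, 0.0, -80.4]
force: [-1.1, -1.0, -1.7]
opening: 0.0469
gripper_force: 30.0
clock: 5.3
tool_pos: [0.5559, -0.032, 0.1773]
orientation: [-179.8, -0.0, -80.3]
force: [-0.0, -0.7, -1.3]
opening: 0.0464
gripper_force: 30.0
```

```bash
python3 -m pendant '[[-1,[-0.001,0.001,0.01],[0,0,0]],[-1,[-0.001,0.001,0.02],[0,0,0]],[-1,[-0.001,0.001,0.028],[0,0,0]],[-1,[-0.001,0.001,0.033],[0,0,0]],[-1,[-0.001,0.001,0.036],[0,0,0]],[-1,[-0.001,0.001,0.039],[0,0,0]],[-1,[-0.001,0.001,0.039],[0,0,0]]]'; python3 -c "
from h import *
i=snap('scene','scene4');c=i[120:270,190:390];cv2.imwrite('pics/c4.png',cv2.resize(c[:,:,::-1],(800,600),interpolation=cv2.INTER_CUBIC))"
```

```text
clock: 5.88
tool_pos: [0.5533, -0.0316, 0.1358]
orientation: [179.9, -0.0, -80.3]
force: [-0.0, -0.1, -2.2]
opening: 0.0468
gripper_force: 30.0
```

```bash
python3 -m pendant '[[-1,[0.001,0,0.001],[0,0,0]],[-1,[0.001,0,0.002],[0,0,0]],[-1,[0.001,0,0.003],[0,0,0]],[-1,[0.001,0,0.003],[0,0,0]]]'
```

```text
clock: 6.27
tool_pos: [0.5541, -0.0326, 0.1345]
orientation: [-179.9, -0.0, -80.3]
force: [-2.5, 0.0, 3.3]
opening: 0.0464
gripper_force: 30.0
```

```bash
python3 -m pendant '[[0.6,[0,0,0],[0,0,0]],[1,[0,0,0],[0,0,0]],[1,[0,0,0],[0,0,0]],[1,[0,0,-0.02],[0,0,0]],[1,[0,0,-0.06],[0,0,0]],[1,[0,0,-0.1],[0,0,0]],[1,[-0.03,0,-0.12],[0,0,0]],[1,[-0.06,0,-0.14],[0,0,0]],[1,[-0.09,0,-0.15],[0,0,0]],[1,[-0.09,0,-0.15],[0,0,0]]]' && python3 -m pendant '[[1,[0,0,0],[0,0,0]],[1,[0,0,0],[0,0,0]]]'; python3 -c "
from h import *
snap('wrist','wrist5')"; python3 -m pendant '[[1,[-0.04,0,0],[0,0,0]],[1,[-0.08,0,0],[0,0,0]],[1,[-0.12,0,0],[0,0,0]],[1,[-0.16,0,0],[0,0,0]],[1,[-0.2,0,0],[0,0,0]],[1,[-0.21,0,0],[0,0,0]],[1,[-0.21,0,0],[0,0,0]],[1,[-0.21,0,0],[0,0,0]]]';  python3 -c "
from h import *
a=snap('wrist','wrist6'); b=np.load('pics/wrist5.npz')['im']
cv2.imwrite('pics/c56.png',cv2.resize(np.vstack([b[:210],a[:210]])[:,:,::-1],(731,600),interpolation=cv2.INTER_AREA))
print(sensors.get_obs()['tool_pos'],sensors.get_obs()['orientation'])"
```

```text
clock: 7.1
tool_pos: [0.5396, 0.0598, 0.2867]
orientation: [-179.7, 0.1, -80.2]
force: [0.3, -0.9, -0.3]
opening: 0.0878
gripper_force: 0.0
clock: 7.27
tool_pos: [0.5385, 0.0562, 0.2832]
orientation: [180.0, -0.0, -80.3]
force: [0.2, -0.7, -0.0]
opening: 0.0875
gripper_force: 0.0
clock: 7.98
tool_pos: [0.5034, 0.2628, 0.2825]
orientation: [179.9, -0.1, -80.3]
force: [-0.3, -1.0, -0.2]
opening: 0.0879
gripper_force: 0.0
[0.50358825 0.2622131  0.28283989] [ 1.79932283e+02 -5.75349116e-02 -8.03582208e+01]
```

View pics/c56.png

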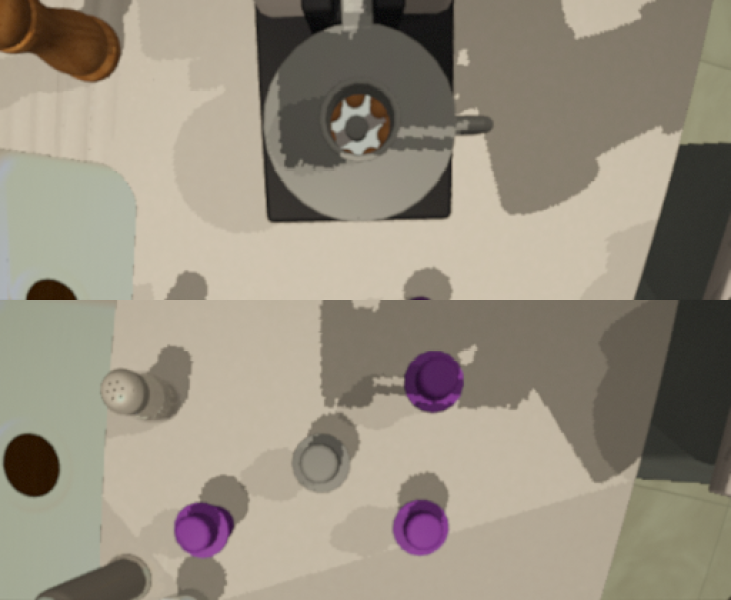

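Upper half of c56: the lid sits on the bowl with the tongue in the slot, tube mouth (358,121). Lower half: the grey pusher's grip top is at (320,463), with its cap spanning x 292–350 and y 434–492. The purple ones are at (434,380), (203,530) and (421,527).

Run:
```python
from h import *
s=1.4281
A=lambda f,p,z: at(f,np.array(p)/s,z)
m=A('wrist5',(358.5,121),.162);fl=[A('wrist5',p,.120) for p in ((264,122),(457,122),(359,22),(359,221))]
print('mouth',m,'flange',(fl[0]+fl[1])/2,(fl[2]+fl[3])/2,np.linalg.norm(fl[0]-fl[1]),np.linalg.norm(fl[2]-fl[3]))
g=A('wrist6',(320,163),.072);c=[A('wrist6',p,.049) for p in ((292,163),(350,163),(321,134),(321,192))]
print('grip',g,'cap',(c[0]+c[1])/2,(c[2]+c[3])/2,np.linalg.norm(c[0]-c[1]),np.linalg.norm(c[2]-c[3]))
o=sensors.get_obs();y=np.radians(o['orientation'][2]);X=np.array([np.cos(y),np.sin(y)]);Y=np.array([np.sin(y),-np.cos(y)])
w=g[:2]-o['tool_pos'][:2];print('shift',w@X,w@Y,'to mouth from grip',(m-g)[:2]@X,(m-g)[:2]@Y)
```

```text
mouth [ 0.55313415 -0.0292158   0.162     ] flange [ 0.55242461 -0.03258876  0.12      ] [ 0.55308338 -0.03038012  0.12      ] 0.12892916379407315 0.12914649010580093
grip [0.54348952 0.20588047 0.072     ] cap [0.544559   0.20607054 0.049     ] [0.54449849 0.20635019 0.049     ] 0.04791357209721226 0.046971240694984026
shift 0.06221986081620742 -0.029902616041686658 to mouth from grip 0.23339069116632755 0.02986734002109111
```

```bash
python3 -m pendant '[[1,[0.031,-0.015,0.02],[0,0,0]],[1,[0.0623,-0.0303,0.04],[0,0,0]],[1,[0.0623,-0.0303,0.08],[0,0,0]],[1,[0.0623,-0.0303,0.12],[0,0,0]],[1,[0.0623,-0.0303,0.16],[0,0,0]],[1,[0.0623,-0.0303,0.195],[0,0,0]],[1,[0.0623,-0.0303,0.22],[0,0,0]],[1,[0.0623,-0.0303,0.23],[0,0,0]],[1,[0.0623,-0.0303,0.23],[0,0,0]],[1,[0.0623,-0.0303,0.23],[0,0,0]]]' && python3 -m pendant '[[0,[0,0,0],[0,0,0]],[-1,[0,0,0],[0,0,0]],[-1,[0,0,0],[0,0,0]],[-1,[0,0,0],[0,0,0]],[-1,[0,0,0],[0,0,0]],[-1,[0,0,0],[0,0,0]],[-1,[0,0,0],[0,0,0]],[-1,[0,0,0],[0,0,0]],[-1,[0,0,0],[0,0,0]]]'
```

```text
clock: 8.87
tool_pos: [0.5445, 0.2062, 0.0543]
orientation: [-180.0, -0.0, -80.4]
force: [0.3, 0.2, 0.8]
opening: 0.0877
gripper_force: 0.0
clock: 9.62
tool_pos: [0.5438, 0.2069, 0.0535]
orientation: [180.0, -0.0, -80.3]
force: [0.5, 0.7, 0.5]
opening: 0.0333
gripper_force: 0.2
```

```bash
python3 -m pendant '[[-1,[0,0,0],[0,0,0]],[-1,[0,0,0],[0,0,0]],[-1,[0,0,-0.02],[0,0,0]],[-1,[0,0,-0.06],[0,0,0]],[-1,[0,0,-0.1],[0,0,0]],[-1,[0,0,-0.14],[0,0,0]],[-1,[0.02,0.003,-0.17],[0,0,0]],[-1,[0.05,0.006,-0.19],[0,0,0]],[-1,[0.09,0.012,-0.2],[0,0,0]],[-1,[0.13,0.017,-0.2],[0,0,0]]]' && python3 -m pendant '[[-1,[0.04,0.005,0],[0,0,0]],[-1,[0.08,0.01,0],[0,0,0]],[-1,[0.1,0.0131,0],[0,0,0]],[-1,[0.1055,0.0133,0],[0,0,0]],[-1,[0.1055,0.0133,0],[0,0,0]],[-1,[0.1055,0.0133,0],[0,0,0]],[-1,[0.1055,0.0133,0],[0,0,0]]]';  python3 -c "
from h import *
i=snap('side','side7');c=i[130:230,190:325];cv2.imwrite('pics/c7.png',cv2.resize(c[:,:,::-1],(800,592),interpolation=cv2.INTER_CUBIC))
print(sensors.get_obs()['tool_pos'],sensors.get_obs()['orientation'])"
```

```text
clock: 10.45
tool_pos: [0.5498, 0.0754, 0.2567]
orientation: [-179.7, 0.1, -80.2]
force: [2.0, 0.3, -1.1]
opening: 0.0304
gripper_force: 29.9
clock: 11.03
tool_pos: [0.5535, -0.0295, 0.2534]
orientation: [180.0, 0.0, -80.3]
force: [-0.3, 0.2, -0.8]
opening: 0.0306
gripper_force: 29.9
[ 0.55351098 -0.02932303  0.25343877] [ 1.79990319e+02  8.23900647e-03 -8.02595357e+01]
```

```bash
python3 -m pendant '[[-1,[0.001,0,0.02],[0,0,0]],[-1,[0.001,0,0.03],[0,0,0]],[-1,[0.001,0,0.036],[0,0,0]],[-1,[0.001,0,0.04],[0,0,0]],[-1,[0.001,0,0.044],[0,0,0]],[-1,[0.001,0,0.048],[0,0,0]],[-1,[0.001,0,0.052],[0,0,0]],[-1,[0.001,0,0.056],[0,0,0]]]'
```

```text
clock: 11.75
tool_pos: [0.5537, -0.0313, 0.1975]
orientation: [-180.0, 0.0, -80.3]
force: [-0.3, -0.3, -0.1]
opening: 0.0306
gripper_force: 29.8
```

Inserted 18 mm without force; going on.

```bash
python3 -m pendant '[[-1,[0,0,0.006],[0,0,0]],[-1,[0,0,0.012],[0,0,0]],[-1,[0,0,0.017],[0,0,0]],[-1,[0,0,0.021],[0,0,0]],[-1,[0,0,0.024],[0,0,0]],[-1,[0,0,0.0255],[0,0,0]],[-1,[0,0,0.0265],[0,0,0]],[-1,[0,0,0.0265],[0,0,0]]]'
```

```text
clock: 12.42
tool_pos: [0.5537, -0.0314, 0.1717]
orientation: [-180.0, -0.0, -80.3]
force: [-2.4, 0.1, 3.5]
opening: 0.0306
gripper_force: 29.8
```

```bash
python3 -m pendant '[[0.2,[0,0,0],[0,0,0]],[1,[0,0,0],[0,0,0]],[1,[0,0,0],[0,0,0]],[1,[0,0,0],[0,0,0]],[1,[0,0,-0.015],[0,0,0]],[1,[0,0,-0.05],[0,0,0]],[1,[0,0,-0.09],[0,0,0]],[1,[0.02,-0.01,-0.11],[0,0,7]],[1,[0.05,-0.025,-0.11],[0,0,14]],[1,[0.085,-0.04,-0.11],[0,0,21]]]' && python3 -m pendant '[[1,[0.03,-0.002,0],[0,0,7]],[1,[0.036,-0.003,0],[0,0,14]],[1,[0.036,-0.003,0],[0,0,21]],[1,[0.036,-0.003,0],[0,0,28]],[1,[0.036,-0.003,0],[0,0,28]],[1,[0.036,-0.003,0],[0,0,28]],[1,[0.036,-0.003,0],[0,0,28]]]';  python3 -c "
from h import *
i=snap('wrist','wrist8')
print(sensors.get_obs()['tool_pos'],sensors.get_obs()['orientation'])"
```

```text
clock: 13.25
tool_pos: [0.6089, -0.1082, 0.284]
orientation: [-179.7, 0.1, -101.5]
force: [0.4, 0.8, 0.5]
opening: 0.0865
gripper_force: 0.0
clock: 13.83
tool_pos: [0.6033, -0.1442, 0.281]
orientation: [-180.0, 0.0, -129.1]
force: [0.2, -0.3, 0.4]
opening: 0.0875
gripper_force: 0.0
[ 0.60328977 -0.14412892  0.28107203] [-1.79996182e+02  1.77021890e-03 -1.29112885e+02]
```

View pics/wrist8.png

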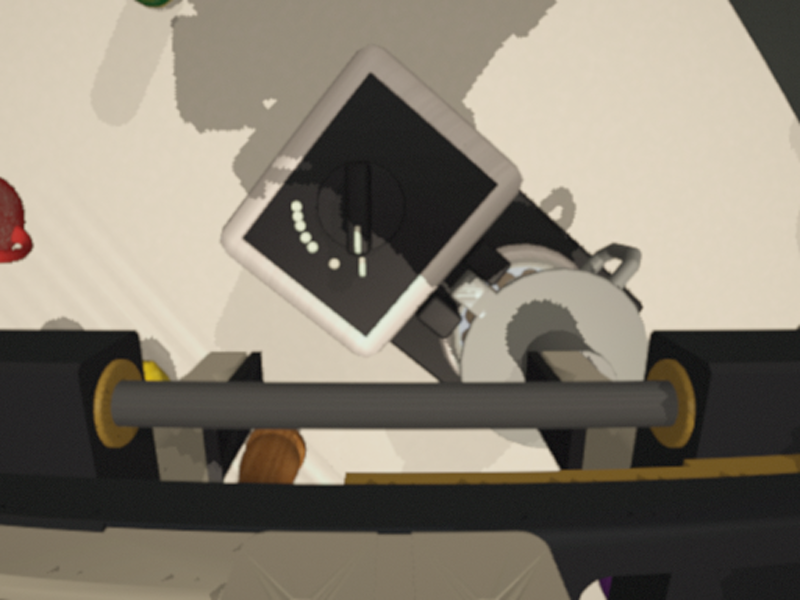

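Run:
```python
from h import *
f='wrist8';s=1.5625
c=np.array([.5537,-.0315]);n=lambda z,p=c:np.r_[p,z]
a=np.radians(np.arange(0,360,45))
print('flange',(proj(f,[n(.12,c+.065*np.array([np.cos(t),np.sin(t)])) for t in a])*s).round())
print('rim',(proj(f,[n(.115,c+.062*np.array([np.cos(t),np.sin(t)])) for t in a])*s).round())
print('tube,push top',(proj(f,[n(.162),n(.19),n(.167)])*s).round())
d=c+.165*np.array([np.sin(np.radians(11)),-np.cos(np.radians(11))])
print('dial',d,(proj(f,[n(.165,d),n(.137,d)])*s).round())
g=at(f,np.array((358,204))/s,.165);print('dial meas',g)
e=[at(f,np.array(p)/s,.165) for p in ((359,255),(358,163))];print(e,np.linalg.norm(e[0]-e[1]),np.degrees(np.arctan2(*(e[0]-e[1])[1::-1])))
snap('side','side9');i=snap('scene','scene9');c=i[130:250,210:370];cv2.imwrite('pics/c9.png',cv2.resize(c[:,:,::-1],(800,600),interpolation=cv2.INTER_CUBIC))
```

```text
flange [[477. 418.]
 [536. 447.]
 [604. 428.]
 [644. 370.]
 [633. 303.]
 [571. 267.]
 [497. 289.]
 [459. 353.]]
rim [[479. 412.]
 [535. 440.]
 [599. 422.]
 [637. 367.]
 [626. 304.]
 [568. 271.]
 [498. 291.]
 [462. 351.]]
tube,push top [[575. 387.]
 [592. 407.]
 [577. 390.]]
dial [ 0.58518348 -0.19346849] [[359. 206.]
 [362. 203.]]
dial meas [ 0.58479265 -0.19439325  0.165     ]
[array([ 0.60203767, -0.17303051,  0.165     ]), array([ 0.57109297, -0.21072947,  0.165     ])] 0.04877279879306232 50.619588159530956
```

View pics/c9.png

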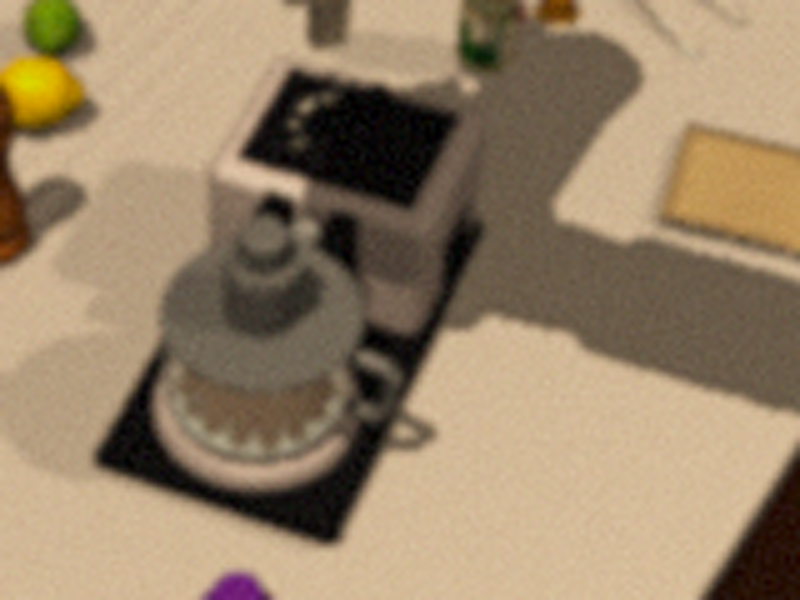

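Wrist8 shows the dial bar end to end at (358,163)–(359,255), and the lid outline matches its projected home. c9 shows the pusher upright with its cap on the tube. I'll grip the dial.

```bash
python3 -m pendant '[[1,[0.025,-0.009,0.02],[0,0,0]],[1,[0.05,-0.0172,0.04],[0,0,0]],[1,[0.05,-0.0172,0.08],[0,0,0]],[1,[0.05,-0.0172,0.11],[0,0,0]],[1,[0.05,-0.0172,0.13],[0,0,0]],[1,[0.05,-0.0172,0.138],[0,0,0]],[1,[0.05,-0.0172,0.138],[0,0,0]],[0.3,[0.05,-0.0172,0.138],[0,0,0]],[-0.2,[0.05,-0.0172,0.138],[0,0,0]],[-0.4,[0.05,-0.0172,0.138],[0,0,0]]]' && python3 -m pendant '[[-0.6,[0,0,0],[0,0,0]],[-1,[0,0,0],[0,0,0]],[-1,[0,0,0],[0,0,0]],[-1,[0,0,0],[0,0,0]],[-1,[0,0,0],[0,0,0]],[-1,[0,0,0],[0,0,0]],[-1,[0,0,0],[0,0,0]],[-1,[0,0,0],[0,0,0]],[-1,[0,0,0],[0,0,0]],[-1,[0,0,0],[0,0,0]]]'
```

```text
clock: 14.82
tool_pos: [0.586, -0.1939, 0.1449]
orientation: [-179.9, 0.1, -129.3]
force: [-0.2, 0.8, 0.8]
opening: 0.0728
gripper_force: 0.0
clock: 15.65
tool_pos: [0.587, -0.1955, 0.1433]
orientation: [-179.7, 0.0, -129.3]
force: [8.3, -9.1, -7.6]
opening: 0.0125
gripper_force: 30.0
```

```bash
python3 -m pendant '[[-1,[0,-0.001,0],[0,0,0]],[-1,[0,-0.002,0],[0,0,0]],[-1,[0,-0.002,0],[0,0,0]],[-1,[0,-0.002,0],[0,0,0]]]'
```

```text
clock: 15.98
tool_pos: [0.587, -0.1956, 0.1432]
orientation: [-179.9, 0.0, -129.3]
force: [4.0, -4.6, -2.5]
opening: 0.0131
gripper_force: 30.0
```

```bash
python3 -m pendant '[[-1,[0,-0.0015,0],[0,0,4]],[-1,[0,-0.0015,0],[0,0,8]],[-1,[0,-0.0015,0],[0,0,12]],[-1,[0,-0.0015,0],[0,0,16]],[-1,[0,-0.0015,0],[0,0,20]],[-1,[0,-0.0015,0],[0,0,24]],[-1,[0,-0.0015,0],[0,0,28]],[-1,[0,-0.0015,0],[0,0,32]],[-1,[0,-0.0015,0],[0,0,36]],[-1,[0,-0.0015,0],[0,0,40]]]'
```

```text
clock: 16.82
tool_pos: [0.5867, -0.1949, 0.1432]
orientation: [179.9, -0.1, -169.5]
force: [-2.1, 5.0, 4.1]
opening: 0.0129
gripper_force: 30.0
```

```bash
python3 -m pendant '[[-1,[0,0,0],[0,0,4]],[-1,[0,0,0],[0,0,8]],[-1,[0,0,0],[0,0,12]],[-1,[0,0,0],[0,0,16]],[-1,[0,0,0],[0,0,20]],[-1,[0,0,0],[0,0,24]],[-1,[0,0,0],[0,0,28]],[-1,[0,0,0],[0,0,32]],[-1,[0,0,0],[0,0,36]],[-1,[0,0,0],[0,0,38]]]';python3 -c "
from h import *;print(sensors.get_obs()['moment'])"
```

```text
clock: 17.65
tool_pos: [0.5869, -0.194, 0.1432]
orientation: [179.9, -0.1, 152.5]
force: [-2.5, 9.3, 4.4]
opening: 0.0125
gripper_force: 30.0
[3.44326259 0.61518044 0.09742667]
```

```bash
python3 -m pendant '[[-1,[0,0.001,0],[0,0,1.5]],[-1,[0,0.0015,0],[0,0,3]],[-1,[0,0.0015,0],[0,0,4.5]],[-1,[0,0.0015,0],[0,0,5]],[-1,[0,0.0015,0],[0,0,5]],[-1,[0,0.0015,0],[0,0,5]]]';python3 -c "
from h import *;print(sensors.get_obs()['moment'],sensors.get_obs()['orientation'])
i=snap('scene','scene10');j=snap('wrist','wrist10');cv2.imwrite('pics/c10.png',np.hstack([cv2.resize(i[130:250,210:330],(400,400)),cv2.resize(j,(400,300))[:, :].repeat(1,0) if 0 else cv2.resize(j,(400,400))])[:,:,::-1])"
```

```text
clock: 18.15
tool_pos: [0.5869, -0.1939, 0.1431]
orientation: [-180.0, -0.1, 147.7]
force: [-3.8, 2.7, 4.0]
opening: 0.0125
gripper_force: 30.4
[1.278768   1.05345651 0.56621727] [-1.79978529e+02 -1.33651689e-01  1.47731821e+02]
```

View pics/c10.png

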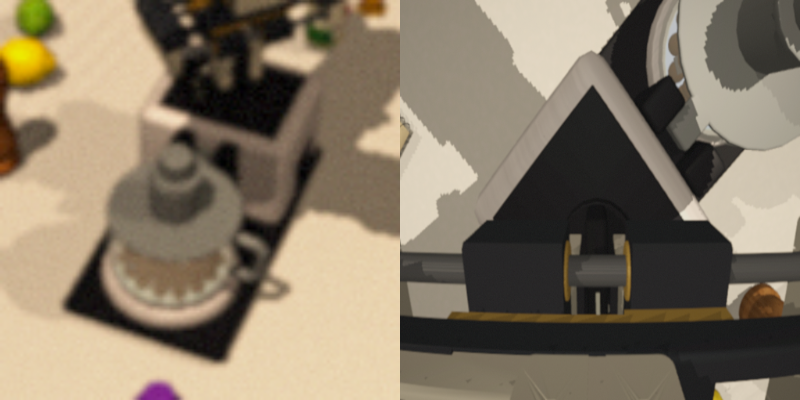

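The dial is against its stop: the tool has turned 83°, and the z moment rose from 0.10 to 0.57 N m. The picture shows the lid seated with its tongue in the slot and the pusher upright in the tube.

```bash
python3 -c "
from plant import workorder;print(workorder.close_job())"
```

```text
the job is handed in; nothing more can be done
None
```

I handed the job in with the lid seated on the bowl, the pusher home in the feed tube and the gripper holding the dial against its pulse stop; no verdict came back, and I never touched the salt shaker, spice jar or glass.

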